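Refit four tested relays into the panel rail in channel order

TASK

The four plug-in relays on the plywood test board have passed their test: move them to the four empty sockets of the grey control panel section, keeping their order as counted from the terminal block, so that the relay next to the terminal block on the test board stands next to the terminal block on the panel, and so on along the row. Press each one straight down until it is fully home and the white spring catch of its socket has snapped over its foot, and leave all four upright and released.

Things in the scene. Friction and masses are not known exactly. Their poses are not given: they have to be found in the camera images.
- relay_timer_mid (a point): Plug-in relay, 78 mm tall, 90 g: grey, round black dial on its top. Point: its centre, 39 mm above its underside; z up. Foot 36 (x) by 30 (y), 9 high; housing 26 (x) by 30 (y), so the foot juts 5 mm as a ledge at front and back. Grip across x (26 mm) at mid-height or up to 10 mm higher; neighbours are 14 mm away along y. Pressing it past a catch takes 3 to 10 N.
- relay_clear_mid (a point): Plug-in relay, 78 mm tall, 90 g: clear cover, copper coil inside, flat top. Point: its centre, 39 mm above its underside; z up. Foot 36 (x) by 30 (y), 9 high; housing 26 (x) by 30 (y), so the foot juts 5 mm as a ledge at front and back. Grip across x (26 mm) at mid-height or up to 10 mm higher; neighbours are 14 mm away along y. Pressing it past a catch takes 3 to 10 N.
- relay_finned_mid (a point): Plug-in relay, 78 mm tall, 90 g: black with an upper part of aluminium cooling fins. Point: its centre, 39 mm above its underside; z up. Foot 36 (x) by 30 (y), 9 high; housing 26 (x) by 30 (y), so the foot juts 5 mm as a ledge at front and back. Grip across x (26 mm) at mid-height or up to 10 mm higher; neighbours are 14 mm away along y. Pressing it past a catch takes 3 to 10 N.
- relay_lever_mid (a point): Plug-in relay, 78 mm tall, 90 g: white, a raised block on one half of its top. Point: its centre, 39 mm above its underside; z up. Foot 36 (x) by 30 (y), 9 high; housing 26 (x) by 30 (y), so the foot juts 5 mm as a ledge at front and back. Grip across x (26 mm) at mid-height or up to 10 mm higher; neighbours are 14 mm away along y. Pressing it past a catch takes 3 to 10 N.
- socket_timer: Fixed grey socket of the test board: the one in which the dial relay stands at the start. Origin mid-underside; the relay's underside rests 11 mm above it in an open well 7 mm deep with no catch (lifts straight out). Axes as the board.
- socket_clear: Fixed grey socket of the test board: the one in which the clear-covered relay stands at the start. Origin mid-underside; the relay's underside rests 11 mm above it in an open well 7 mm deep with no catch (lifts straight out). Axes as the board.
- socket_finned: Fixed grey socket of the test board: the one in which the finned relay stands at the start. Origin mid-underside; the relay's underside rests 11 mm above it in an open well 7 mm deep with no catch (lifts straight out). Axes as the board.
- socket_lever: Fixed grey socket of the test board: the one in which the step-topped relay stands at the start. Origin mid-underside; the relay's underside rests 11 mm above it in an open well 7 mm deep with no catch (lifts straight out). Axes as the board.
- test_board: Fixed plywood board, 108 (x) by 232 mm (y), with a rail along y carrying four grey sockets, full at the start. Origin mid-underside, on the desk; socket centres x = 0, y = +66, +22, -22, -66 mm. The grey three-pole terminal block, 39 mm high, is at the +y end of the row (left seen from the robot); a low black end clamp at the other.
- panel: Fixed grey steel plate, 108x232 mm, origin mid-underside. 4 black sockets at x=0, y=-66,-22,22,66 mm; terminal block at the -y end (right). Wells 38x32, 7 deep, lead-ins take 5 mm error; relay axes along panel's, either way round. Relay home: centre 59 mm above desk. White spring catch at each front (-x), top 39 mm above desk: the foot pushes it aside, it snaps back over the ledge; relay only set down stands 4-10 mm high or leans.

How it is judged:
By the outcome, as a careful person would: the job done as asked, in the order asked, and still so for the second after the job is handed in, with the robot touching nothing.
It also fails if it takes over 120 s, if anything falls off the work surface, if the arm or the gripper's body presses on something with over 40 N, if the wrist force passes 120 N, or if a joint passes its speed limit or range.

ROBOT

A 6-joint arm with a two-finger parallel gripper is mounted at the origin on a cart in front of the work surface, level with it; the furniture and walls round the work are solid. World frame = base frame: x ahead of the robot, y to its left, z up, the work surface at z = 0. Lengths are in m, angles in rad, forces in N, time in s.
With the tool pointing down it reaches from about 0.4 to 0.825 m from the base axis. Payload 7 kg.
Tool frame: the origin (TCP) lies at the very end of the fingers, on their centre line; the grasp point (between the pads) lies 19 mm behind it; z points along the fingers, y is the line along which they close (so a half turn about z gives the same grasp; the last joint's range is limited). The gripper opens to 85 mm and grips with 20 to 120 N. Pads are 22 mm wide; open, the fingers measure 114 mm over their backs; the gripper's body (76 mm by 85 mm) begins 54 mm behind the grasp point. The pads swing forward as they close: fully open they stand 13 mm farther back than shut.
Start: joints at [1.478, 0.359, 0.012, 0, -1.224, -0.288], TCP at [0.251, 0.627, 0.231] pointing down, gripper open.
Joint ranges: [-3.07, 3.07], [-1.43, 2.12], [-1.02, 1.25], [-3.03, 1.67], [-3.05, -0], [-3.03, 3.03]. Speed limits (rad/s): [2.39, 2.39, 3.01, 3.14, 3.14, 3.14].

INTERFACE

Orientations are given as a 3x3 rotation matrix whose columns are the frame's x, y, z axes.
In Python, from workcell import ctrl gives the robot as it stands.
- The arm moves only by the shell command python3 -m crank 'ROWS' [FORCE]. ROWS is JSON, one flat list of numbers, 7 for each row, row after row: the shift along the world's x, y, z in mm, then the turn, a rotation vector about the world's x, y, z in units of 5 degrees (1.0 is 5 degrees), then the opening, from 0 (shut) to 1 (fully open). In form: [x, y, z, ax, ay, az, fingers, x, y, z, ax, ay, az, fingers, ...]. A call has 1 to 8 rows; each row is the pose to reach, as a shift and turn from the pose commanded when the call began; what a row does not reach only later rows make up. A row lasts 1/8 s, in which the tool goes at most 62.5 mm and 10.7 degrees, less where a joint would pass 70% of its speed; a pose out of reach is approached as far as the arm can. A call with a gripper value outside its range is refused whole. The fingers move at their own pace and stop on an object; FORCE is the grip in N (left out, the last holds). Time passes only in rows, so rows that repeat a pose let the fingers close. It gives the time, the measured TCP pose, the force, the opening and the grip force at its end, in the units of the state.
- ctrl.state(): the state, without advancing time (a new reading comes with each control period).
- ctrl.get_image(name): name is "scene" or "top"; returns (picture, depth): 400x640x3 uint8, red, green, blue; 400x640 float32, m along the optical axis (not along the pixel's ray), 0 where there is no reading.
- ctrl.calibration(name): a dict with "vertical_fov" (degrees; the focal length in pixels is half the picture's height over the tangent of half this angle, whatever the lens; pixels are square), "cx", "cy" (the principal point, pixels), "dist" ([k1, k2, p1, p2, k3] as OpenCV has them; the pictures are not rectified), "camera_from_world" (4x4, takes a point from world to camera coordinates). Camera axes: x right, y up, looking along -z (the intrinsics and any distortion apply to the point x, -y, -z); pixel columns grow to the right and rows downward; lengths in m; the calibration is good to about 2 mm. A picture is of the moment at which its call begins. calibration takes no time and is no camera call.
- ctrl.job_done(): hands the job in; it is judged then, once.
Trained networks look in the newest picture that a camera, given by its name, has taken for a name from the list of things; names that differ only in an ending like _2 or _b are one class to them, and where a whole thing is asked for, a point or a joint stands for the part that bears it (a point fixed in the world has none). Each returns a list of dicts, best first, with "score" (0 to 1); they miss things now and then, are a little off and sometimes report something else, mostly with a low value. They report only what shows in the picture. A call takes as long as a camera call.
- ctrl.look_for(camera, query): "extent" ([left, top, width, height] in pixels, round what is visible of it).
- ctrl.outline_of(camera, query): "region" (400x640 bool, what is visible of it) and "extent" ([left, top, width, height] in pixels, round what is visible of it).
The state is a dict: "clock": time; "qpos": joint angles; "qd": joint speeds; "tau": joint torques, N m; "ee_pos": TCP position; "eef_rot": TCP orientation; "wrist_force": force on the tool from outside, world axes, zero at the start; "wrist_torque": the same for the moment, N m; "width": opening from 0.0 (shut) to 1.0 (fully open); "grip_force": force on a finger pad.
Only numpy, scipy, OpenCV 4.12 (cv2) and the standard library are available. Lean on these libraries where they do the work, as an engineer would, in place of code of your own. Each camera call takes 0.05 s, during which the arm holds its last target. There are 200 camera calls.

## Working session

There is one attempt and no reset: what is moved stays moved. The work goes in short steps, Python scripts to look and compute and a shell command to move; the robot and the scene stay as the last step left them, time stands still between calls to the robot, and variables do not carry over. Pictures are saved under pics/ and viewed, at most 14 in all, crops included, and the job is handed in when it is done.

```bash
mkdir -p pics; ls; cat > h.py <<'E'
import numpy as np, cv2
from workcell import ctrl
def cam(n):
    c=ctrl.calibration(n); f=200/np.tan(np.radians(c["vertical_fov"])/2)
    K=np.array([[f,0,c["cx"]],[0,f,c["cy"]],[0,0,1]]); return K,np.array(c["dist"],float),np.array(c["camera_from_world"])
def cloud(n,depth):
    K,d,T=cam(n); v,u=np.mgrid[0:400,0:640]
    p=cv2.undistortPoints(np.stack([u,v],-1).reshape(-1,1,2).astype(float),K,d).reshape(400,640,2)
    P=np.stack([p[...,0]*depth,-p[...,1]*depth,-depth],-1)
    Ti=np.linalg.inv(T); return P@Ti[:3,:3].T+Ti[:3,3]
def save(n,name):
    im,de=ctrl.get_image(n); cv2.imwrite(f"pics/{name}.png",im[...,::-1]); return im,de
E
python3 - <<'E'
from h import *
for n in("scene","top"):
    im,de=save(n,n+"0"); np.save(n+"0.npy",de); W=cloud(n,de)
    print(n,np.linalg.inv(cam(n)[2]).round(3).tolist())
    for q in["relay_timer_mid","relay_clear_mid","relay_finned_mid","relay_lever_mid","test_board","panel"]:
        for r in ctrl.outline_of(n,q)[:2]:
            m=r["region"]&(de>0); print(q,round(r["score"],2),[int(a) for a in r["extent"]],np.median(W[m],0).round(3) if m.any() else None, W[m][:,2].max().round(3))
s=ctrl.state(); print(s)
E
```

```text
pics
scene [[-0.777, 0.306, -0.549, 0.03], [-0.629, -0.347, 0.696, 0.563], [0.023, 0.887, 0.462, 0.479], [0.0, 0.0, 0.0, 1.0]]
relay_timer_mid 0.77 [234, 254, 27, 46] [0.429 0.256 0.066] 0.099
relay_clear_mid 0.97 [277, 236, 23, 44] [0.415 0.171 0.071] 0.1
relay_finned_mid 0.59 [295, 227, 20, 41] [0.407 0.127 0.069] 0.1
relay_lever_mid 0.87 [257, 251, 24, 41] [0.422 0.214 0.065] 0.1
test_board 0.61 [206, 255, 134, 82] [0.396 0.274 0.009] 0.046
panel 0.8 [309, 177, 79, 43] [ 0.511 -0.164  0.022] 0.041
panel 0.62 [306, 260, 20, 23] [0.386 0.124 0.023] 0.034
top [[-0.04, 0.978, -0.204, 0.274], [-0.999, -0.04, 0.006, -0.015], [-0.002, 0.204, 0.979, 1.163], [0.0, 0.0, 0.0, 1.0]]
relay_timer_mid 0.67 [215, 223, 16, 18] [0.434 0.243 0.089] 0.104
relay_clear_mid 0.52 [245, 227, 20, 15] [0.421 0.16  0.097] 0.104
relay_finned_mid 0.5 [265, 230, 17, 18] [0.414 0.116 0.082] 0.105
relay_lever_mid 0.45 [231, 228, 20, 12] [0.427 0.201 0.088] 0.103
test_board 0.87 [209, 212, 88, 46] [0.417 0.175 0.011] 0.093
panel 0.64 [345, 178, 87, 39] [ 0.523 -0.196  0.023] 0.045
panel 0.46 [264, 231, 17, 17] [0.413 0.117 0.083] 0.105
{'clock': 0.7, 'qpos': array([ 1.47812378e+00,  3.58555598e-01,  1.18903778e-02, -2.40739718e-05,
       -1.22410346e+00, -2.88091673e-01]), 'qd': array([-0.00183774, -0.001302  , -0.00195154, -0.00125966,  0.00099811,
        0.00103778]), 'tau': array([-4.23487882e-04, -5.82756758e+01,  2.93611532e+01,  6.94113314e+00,
       -4.77540652e-04,  1.01747884e-05]), 'ee_pos': array([0.25085527, 0.62661905, 0.23132244]), 'eef_rot': array([[ 9.28377859e-01, -3.71637660e-01, -1.99864716e-05],
       [-3.71637659e-01, -9.28377859e-01,  2.96185520e-05],
       [-2.95623671e-05, -2.00694824e-05, -9.99999999e-01]]), 'wrist_force': array([-0.79824167,  0.43401835, -0.51627133]), 'wrist_torque': array([ 0.0174164 , -0.02346056,  0.00797423]), 'grip_force': 0.0, 'width': 0.9991338465859638}
```

```bash
python3 - <<'E'
import cv2
a=cv2.imread("pics/top0.png")[160:270,190:450]; cv2.imwrite("pics/t0c.png",cv2.resize(a,None,fx=3,fy=3,interpolation=2))
a=cv2.imread("pics/scene0.png")[140:350,190:410]; cv2.imwrite("pics/s0c.png",cv2.resize(a,None,fx=2.8,fy=2.8,interpolation=2))
E
```

```text
(no output)
```

View pics/t0c.png

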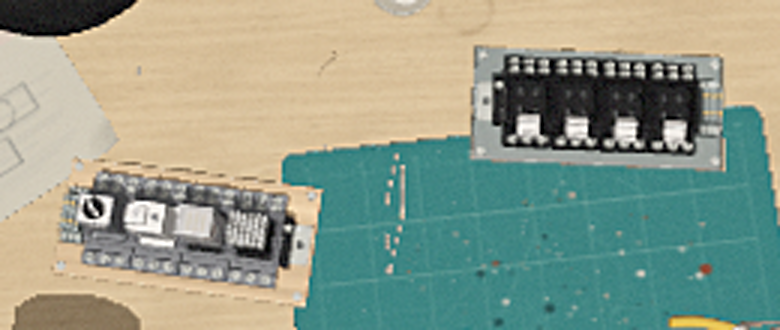

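View pics/s0c.png

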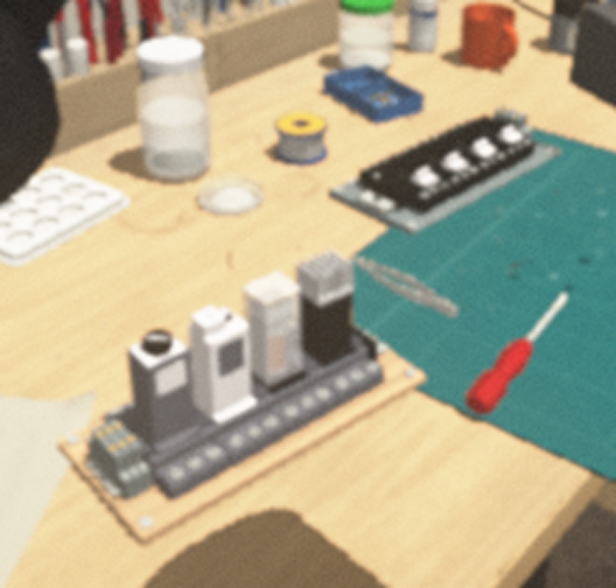

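```bash
cat > fit.py <<'E'
from h import *
if __name__=="__main__":
    for n in("top","scene"):
        im,de=ctrl.get_image(n); W=cloud(n,de)
        for q,c in(("test_board",(.417,.175)),("panel",(.52,-.196))):
            r=ctrl.outline_of(n,q)[0]["region"]; near=(abs(W[...,0]-c[0])<.12)&(abs(W[...,1]-c[1])<.16)&(de>0)
            z=W[near][:,2]; h=np.histogram(z,bins=np.arange(-.01,.11,.004)); print(n,q,h[0].tolist())
            m=r&near&(W[...,2]>-0.004)&(W[...,2]<.1)
            P=W[m][:,:2]; R=cv2.minAreaRect((P*1000).astype(np.float32)); print("rect all",np.round(R[0],1),np.round(R[1],1),round(R[2],2))
            m=near&(W[...,2]>.094) if q=="test_board" else near&(W[...,2]>.030)
            P=W[m]
            if q=="panel":
                hsv=cv2.cvtColor(im,cv2.COLOR_RGB2HSV); m=near&(W[...,2]>.02)&(hsv[...,2]>190)&(hsv[...,1]<50)
            k,lab,st,ce=cv2.connectedComponentsWithStats(m.astype(np.uint8))
            for i in range(1,k):
                if st[i,4]>8: p=W[lab==i]; print(st[i,4],ce[i].round(),p.mean(0).round(4),p.min(0).round(3),p.max(0).round(3))
E
python3 fit.py
```

```text
top test_board [4, 280, 2854, 2885, 967, 580, 133, 264, 545, 491, 252, 86, 68, 32, 14, 20, 17, 14, 13, 22, 19, 23, 34, 40, 71, 111, 90, 171, 29]
rect all [430.3 183.2] [233.9 111.4] 80.45
51 [220. 229.] [0.4398 0.2485 0.0981] [0.431 0.238 0.094] [0.45  0.261 0.104]
44 [235. 231.] [0.4331 0.2106 0.0993] [0.425 0.202 0.094] [0.443 0.219 0.104]
126 [254. 233.] [0.4248 0.162  0.0995] [0.412 0.146 0.095] [0.438 0.179 0.104]
24 [267. 235.] [0.4191 0.1296 0.0986] [0.406 0.125 0.094] [0.432 0.134 0.103]
11 [271. 236.] [0.417  0.1216 0.0985] [0.406 0.12  0.095] [0.429 0.124 0.102]
10 [277. 236.] [0.4141 0.1045 0.099 ] [0.403 0.103 0.097] [0.425 0.106 0.103]
top panel [2, 167, 1768, 3389, 1802, 218, 110, 379, 559, 442, 367, 224, 101, 25, 0, 0, 0, 0, 0, 0, 0, 0, 0, 0, 0, 0, 0, 0, 0]
rect all [ 528.3 -198.5] [233.  109.4] 84.98
49 [366. 202.] [ 0.5067 -0.131   0.034 ] [ 0.498 -0.145  0.02 ] [ 0.515 -0.122  0.042]
40 [383. 203.] [ 0.5027 -0.1748  0.0345] [ 0.492 -0.187  0.025] [ 0.512 -0.165  0.042]
44 [398. 204.] [ 0.4987 -0.2178  0.034 ] [ 0.487 -0.231  0.025] [ 0.508 -0.209  0.043]
44 [415. 20
[... 408 characters left out ...]
149 0.094] [0.44  0.179 0.1  ]
67 [264. 253.] [0.4319 0.2138 0.0974] [0.424 0.204 0.094] [0.442 0.221 0.1  ]
76 [246. 261.] [0.438  0.2497 0.0974] [0.43  0.239 0.094] [0.449 0.258 0.1  ]
scene panel [0, 1, 1001, 2054, 355, 86, 104, 210, 284, 225, 285, 62, 55, 1, 0, 0, 0, 0, 0, 0, 0, 0, 0, 0, 0, 0, 0, 0, 0]
rect all [ 526.9 -209.1] [262.2 116.3] 86.45
26 [372. 188.] [ 0.4979 -0.2607  0.0339] [ 0.49  -0.273  0.03 ] [ 0.503 -0.252  0.041]
29 [363. 193.] [ 0.5014 -0.2163  0.0336] [ 0.493 -0.235  0.029] [ 0.508 -0.206  0.04 ]
33 [352. 198.] [ 0.5053 -0.1725  0.0334] [ 0.497 -0.194  0.027] [ 0.514 -0.164  0.04 ]
33 [342. 203.] [ 0.5094 -0.1292  0.0336] [ 0.5   -0.147  0.029] [ 0.527 -0.119  0.04 ]
```

```bash
cat > ov.py <<'E'
from h import *
F={"b":((.4283,.1840),-9.7,.098),"p":((.5272,-.1982),-5.0,.031)}
K,d,T=cam("top"); im=cv2.imread("pics/top0.png"); S=6
big=cv2.resize(im,None,fx=S,fy=S,interpolation=cv2.INTER_CUBIC)
def px(P):
    c=np.asarray(P)@T[:3,:3].T+T[:3,3]; c=c*[1,-1,-1]
    return cv2.projectPoints(c.reshape(-1,1,3),np.zeros(3),np.zeros(3),K,d)[0].reshape(-1,2)
for k,(c,a,zt) in F.items():
    a=np.radians(a); R=np.array([[np.cos(a),-np.sin(a)],[np.sin(a),np.cos(a)]])
    def dr(cx,cy,hx,hy,z,col):
        q=np.array([[cx-hx,cy-hy],[cx+hx,cy-hy],[cx+hx,cy+hy],[cx-hx,cy+hy]])@R.T+c
        p=px(np.c_[q,np.full(4,z)]); cv2.polylines(big,[((p+.5)*S-.5).round().astype(int)],True,col,1)
    dr(0,0,.054,.116,.006,(0,0,255))
    for y in(-.066,-.022,.022,.066):
        if k=="b": dr(0,y,.013,.015,.098,(0,255,0))
        else: dr(0,y,.019,.016,.027,(0,255,0))
b=big[S*165:S*265,S*335:S*440]; cv2.imwrite("pics/ovp.png",b); cv2.imwrite("pics/ovb.png",big[S*205:S*268,S*200:S*302])
de=np.load("top0.npy"); W=cloud("top",de)
for k,(c,a,zt) in F.items():
    a=np.radians(a); R=np.array([[np.cos(a),-np.sin(a)],[np.sin(a),np.cos(a)]]); L=(W[...,:2]-c)@R
    for x in np.arange(-.07,.07,.004):
        m=(abs(L[...,0]-x)<.002)&(abs(L[...,1])<.09)&(de>0); print(k,round(x*1000),int(m.sum()),(np.median(W[m][:,2])*1000).round(1),end="; ")
    print()
E
python3 ov.py
```

```text
b -70 98 0.9; b -66 98 1.8; b -62 99 1.5; b -58 94 1.2; b -54 110 3.4; b -50 95 10.3; b -46 97 10.5; b -42 125 12.8; b -38 95 24.9; b -34 104 25.3; b -30 91 22.9; b -26 98 21.6; b -22 113 25.4; b -18 103 28.7; b -14 192 35.3; b -10 141 87.4; b -6 109 91.5; b -2 114 93.8; b 2 108 93.7; b 6 107 94.4; b 10 95 90.0; b 14 41 89.9; b 18 20 29.5; b 22 100 32.3; b 26 78 30.0; b 30 96 27.6; b 34 84 26.4; b 38 97 24.7; b 42 59 24.1; b 46 80 10.7; b 50 97 10.1; b 54 68 9.7; b 58 87 1.6; b 62 92 1.4; b 66 95 1.9; 
p -70 90 5.3; p -66 93 4.8; p -62 100 5.3; p -58 87 5.4; p -54 103 5.8; p -50 90 7.7; p -46 100 7.1; p -42 140 8.7; p -38 121 24.3; p -34 110 26.0; p -30 87 30.5; p -26 94 29.8; p -22 116 29.9; p -18 82 31.9; p -14 77 30.4; p -10 78 24.1; p -6 90 22.7; p -2 97 23.2; p 2 87 23.4; p 6 96 23.1; p 10 86 23.2; p 14 91 22.9; p 18 96 22.9; p 22 141 30.3; p 26 58 33.7; p 30 92 28.3; p 34 75 27.2; p 38 89 24.7; p 42 60 24.5; p 46 12 8.9; p 50 87 7.7; p 54 73 7.5; p 58 67 1.8; p 62 84 1.5; p 66 82 0.9;
```

View pics/ovp.png

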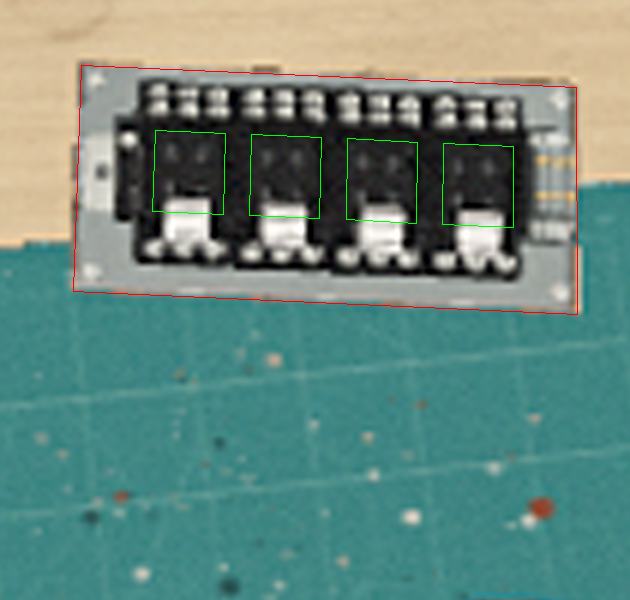

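View pics/ovb.png

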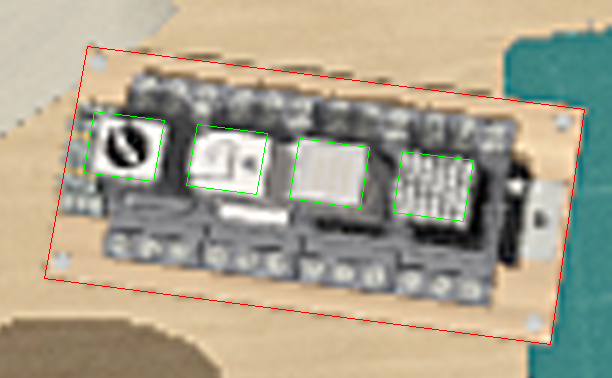

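```bash
python3 - <<'E'
from h import *
W=cloud("top",np.load("top0.npy")); 
for y in np.arange(-.4,.75,.1):
    print(round(y,1),[ (lambda z: round(float(z.max()),2) if len(z) else None)(W[(abs(W[...,0]-x)<.05)&(abs(W[...,1]-y)<.05)][:,2]) for x in np.arange(.2,.8,.1)])
E
python3 -m crank '[24,-47,0,0,0,-1.95,1,47,-94,0,0,0,-3.9,1,71,-142,0,0,0,-5.85,1,94,-189,-10,0,0,-7.8,1,118,-236,-20,0,0,-9.75,1,141,-283,-31,0,0,-11.7,1,165,-330,-41,0,0,-13.65,1,189,-378,-51,0,0,-15.6,1]' 60
```

```text
-0.4 [0.01, 0.01, 0.11, 0.12, 0.01, 0.43, 0.47]
-0.3 [0.01, 0.02, 0.01, 0.05, 0.03, 0.46, 0.51]
-0.2 [0.01, 0.02, 0.01, 0.04, 0.04, 0.04, 0.45]
-0.1 [0.01, 0.02, 0.01, 0.04, 0.04, 0.13, 0.42]
-0.0 [0.01, 1.16, 0.02, 0.01, 0.02, 0.14, 0.41]
0.1 [0.01, 0.03, 0.11, 0.03, 0.01, 0.28, 0.44]
0.2 [0.01, 0.01, 0.1, 0.09, 0.25, 0.27, 0.27]
0.3 [0.01, 0.01, 0.1, 0.09, 0.24, 0.23, 0.25]
0.4 [0.01, 0.01, 0.01, 0.04, 0.22, 0.23, 0.35]
0.5 [0.01, 0.01, 0.01, 0.03, 0.04, 0.04, 0.38]
0.6 [0.36, 0.35, 0.05, 0.05, 0.06, 0.09, 0.35]
0.7 [0.01, 0.26, 0.04, 0.06, 0.08, 0.11, 0.29]
clock: 2.0
ee_pos: [0.4405, 0.2472, 0.1804]
eef_rot: [[-0.176, -0.984, 0.001], [-0.984, 0.176, 0.001], [-0.001, -0.001, -1.0]]
wrist_force: [0.7, 0.1, -0.2]
width: 0.998
grip_force: 0.0
```

```bash
python3 -m crank '[0,0,-45,0,0,0,1,0,0,-90,0,0,0,1,0,0,-120,0,0,0,1,0,0,-133,0,0,0,1,0,0,-133,0,0,0,1,0,0,-133,0,0,0,0.15,0,0,-133,0,0,0,0.15,0,0,-133,0,0,0,0.15]' 60
```

```text
clock: 3.0
ee_pos: [0.4401, 0.249, 0.0481]
eef_rot: [[-0.17, -0.985, 0.001], [-0.985, 0.17, 0.001], [-0.001, -0.001, -1.0]]
wrist_force: [1.0, -0.2, -0.8]
width: 0.376
grip_force: 0.0
```

```bash
python3 -m crank '[0,0,0,0,0,0,0,0,0,0,0,0,0,0,0,0,0,0,0,0,0]' 60
```

```text
clock: 3.38
ee_pos: [0.4399, 0.2489, 0.048]
eef_rot: [[-0.17, -0.985, 0.0], [-0.985, 0.17, 0.001], [-0.001, -0.0, -1.0]]
wrist_force: [-3.4, 0.8, 5.7]
width: 0.296
grip_force: 58.6
```

```bash
python3 -m crank '[0,0,15,0,0,0,0,0,0,40,0,0,0,0,0,0,85,0,0,0,0,0,0,125,0,0,0,0,10,-60,125,0,0,0.2,0,20,-120,125,0,0,0.4,0,29,-180,125,0,0,0.6,0,38,-240,125,0,0,0.8,0]' && python3 -m crank '[10,-60,0,0,0,0.16,0,20,-120,0,0,0,0.16,0,29,-180,0,0,0,0.16,0,38,-240,0,0,0,0.16,0,43,-272,0,0,0,0.16,0,43,-272,-40,0,0,0.16,0,43,-272,-75,0,0,0.16,0,43,-272,-75,0,0,0.16,0]'
```

```text
clock: 4.38
ee_pos: [0.4778, 0.0067, 0.1736]
eef_rot: [[-0.1, -0.995, 0.001], [-0.995, 0.1, 0.0], [-0.001, -0.001, -1.0]]
wrist_force: [1.6, 0.8, -0.5]
width: 0.298
grip_force: 59.1
clock: 5.38
ee_pos: [0.5187, -0.2632, 0.0956]
eef_rot: [[-0.088, -0.996, -0.005], [-0.996, 0.088, 0.001], [-0.001, 0.005, -1.0]]
wrist_force: [0.9, 0.7, -1.3]
width: 0.295
grip_force: 59.2
```

```bash
python3 -m crank '[0,-0.5,-15,0,0,0,0,0,-0.5,-28,0,0,0,0,0,-0.5,-28,0,0,0,0]' && python3 -m crank '[0,0,-4,0,0,0,0,0,0,-8,0,0,0,0,0,0,-8,0,0,0,0]'; python3 - <<'E'
from h import *
im,de=save("scene","s1"); a=im[130:260,270:430,::-1]; cv2.imwrite("pics/s1c.png",cv2.resize(a,None,fx=4,fy=4,interpolation=2))
E
```

```text
clock: 5.75
ee_pos: [0.5204, -0.2636, 0.0687]
eef_rot: [[-0.087, -0.996, -0.001], [-0.996, 0.087, 0.0], [-0.0, 0.001, -1.0]]
wrist_force: [0.7, 0.3, -0.3]
width: 0.295
grip_force: 59.2
clock: 6.12
ee_pos: [0.5215, -0.2639, 0.0615]
eef_rot: [[-0.087, -0.996, 0.001], [-0.996, 0.087, -0.0], [0.0, -0.001, -1.0]]
wrist_force: [0.3, -0.1, -0.5]
width: 0.299
grip_force: 59.4
```

View pics/s1c.png

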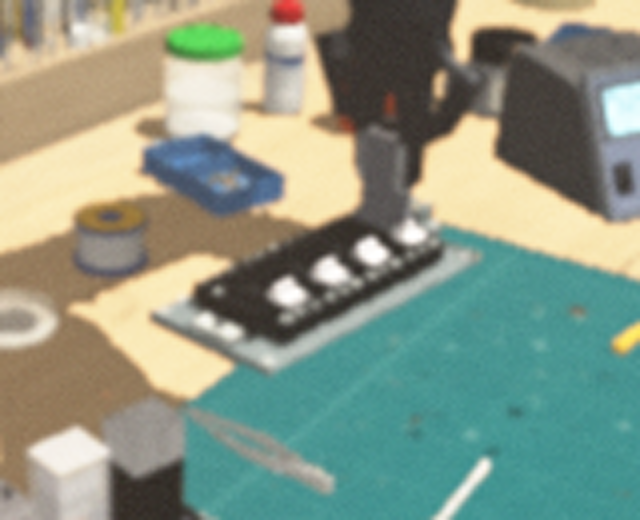

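The relay, held at about (385, 180) in the crop, hangs over the socket beside the terminal block, just behind its white catch at (412, 232). I'll carry on down.

```bash
python3 -m crank '[0,0,-4,0,0,0,0,0,0,-7,0,0,0,0,0,0,-7,0,0,0,0]'; python3 -m crank '[0,0,-2,0,0,0,0,0,0,-4,0,0,0,0,0,0,-4,0,0,0,0]'; python3 -m crank '[0,0,-2,0,0,0,0,0,0,-4,0,0,0,0,0,0,-4,0,0,0,0]'
```

```text
clock: 6.55
ee_pos: [0.5215, -0.264, 0.0542]
eef_rot: [[-0.087, -0.996, 0.001], [-0.996, 0.087, -0.0], [0.0, -0.001, -1.0]]
wrist_force: [4.7, -0.7, -0.5]
width: 0.298
grip_force: 59.3
clock: 6.92
ee_pos: [0.5213, -0.2635, 0.05]
eef_rot: [[-0.087, -0.996, 0.001], [-0.996, 0.087, 0.0], [-0.0, -0.001, -1.0]]
wrist_force: [5.5, 1.5, -1.4]
width: 0.301
grip_force: 59.5
clock: 7.3
ee_pos: [0.5209, -0.2635, 0.048]
eef_rot: [[-0.087, -0.996, 0.0], [-0.996, 0.087, -0.0], [-0.0, -0.0, -1.0]]
wrist_force: [-2.4, 6.0, 18.2]
width: 0.301
grip_force: 63.8
```

```bash
python3 -m crank '[0,0,-1,0,0,0,0,0,0,-2,0,0,0,0,0,0,-2,0,0,0,0]'
```

```text
clock: 7.68
ee_pos: [0.521, -0.2636, 0.0479]
eef_rot: [[-0.086, -0.996, 0.001], [-0.996, 0.086, -0.001], [0.0, -0.001, -1.0]]
wrist_force: [-6.9, 10.6, 34.9]
width: 0.297
grip_force: 66.2
```

```bash
python3 -m crank '[0,0,3,0,0,0,0,0,0,3,0,0,0,1,0,0,3,0,0,0,1,0,0,3,0,0,0,1,0,0,3,0,0,0,1,0,0,50,0,0,0,1,0,0,100,0,0,0,1,0,0,140,0,0,0,1]'; python3 -m crank '[-10,60,0,0,0,0,1,-17,120,0,0,0,-0.2,1,-28,180,0,0,0,-0.4,1,-38,240,0,0,0,-0.6,1,-48,300,0,0,0,-0.8,1,-58,360,0,0,0,-0.96,1,-78,420,0,0,0,-0.96,1,-89,469.5,0,0,0,-0.96,1]'; python3 - <<'E'
from h import *
im,de=save("scene","s2"); a=im[130:260,270:430,::-1]; cv2.imwrite("pics/s2c.png",cv2.resize(a,None,fx=4,fy=4,interpolation=2))
E
```

```text
clock: 8.68
ee_pos: [0.521, -0.264, 0.1862]
eef_rot: [[-0.087, -0.996, 0.001], [-0.996, 0.087, -0.0], [0.0, -0.001, -1.0]]
wrist_force: [0.9, -0.4, 0.4]
width: 0.999
grip_force: 0.0
clock: 9.68
ee_pos: [0.4307, 0.2075, 0.1845]
eef_rot: [[-0.17, -0.986, 0.0], [-0.986, 0.17, 0.0], [-0.0, -0.0, -1.0]]
wrist_force: [0.8, -0.2, 0.4]
width: 1.001
grip_force: 0.0
```

View pics/s2c.png

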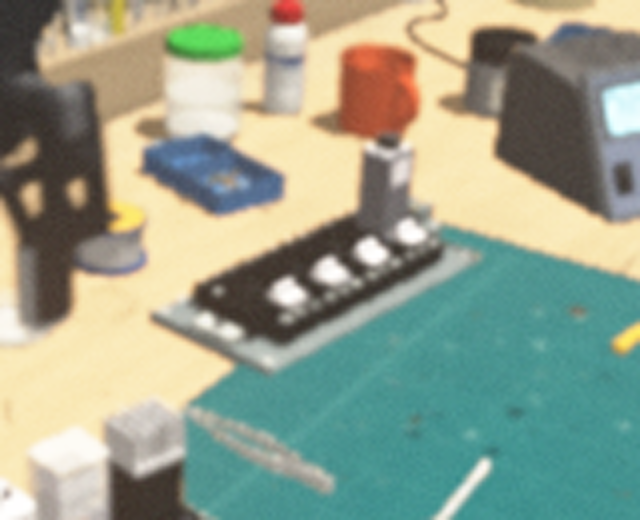

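The dial relay stands upright at (385, 185), behind its catch. Next is the lever relay.

```bash
python3 -m crank '[0,0,-45,0,0,0,1,0,0,-90,0,0,0,1,0,0,-122,0,0,0,0.8,0,0,-137,0,0,0,0.6,0,0,-137,0,0,0,0.45,0,0,-137,0,0,0,0,0,0,-137,0,0,0,0,0,0,-137,0,0,0,0]' 60;  python3 -m crank '[0,0,0,0,0,0,0,0,0,0,0,0,0,0,0,0,0,0,0,0,0]' 60
```

```text
clock: 10.72
ee_pos: [0.4321, 0.2058, 0.0479]
eef_rot: [[-0.171, -0.985, 0.001], [-0.985, 0.171, 0.001], [-0.001, -0.001, -1.0]]
wrist_force: [0.5, 1.0, -1.2]
width: 0.293
grip_force: 59.0
clock: 11.1
ee_pos: [0.432, 0.2058, 0.0477]
eef_rot: [[-0.17, -0.985, 0.0], [-0.985, 0.17, 0.0], [-0.0, -0.0, -1.0]]
wrist_force: [-1.9, 1.3, 6.0]
width: 0.294
grip_force: 59.7
```

```bash
python3 -m crank '[0,0,15,0,0,0,0,0,0,40,0,0,0,0,0,0,85,0,0,0,0,0,0,125,0,0,0,0,13,-60,125,0,0,0.2,0,26,-120,125,0,0,0.4,0,40,-180,125,0,0,0.6,0,53,-240,125,0,0,0.8,0]' && python3 -m crank '[13,-60,0,0,0,0.16,0,27,-120,0,0,0,0.16,0,40.5,-185.5,0,0,0,0.16,0,40.5,-185.5,-40,0,0,0.16,0,40.5,-185.5,-80,0,0,0.16,0,40.5,-185.5,-98,0,0,0.16,0,40.5,-185.5,-105,0,0,0.16,0,40.5,-185.5,-105,0,0,0.16,0]'
```

```text
clock: 12.1
ee_pos: [0.485, -0.0362, 0.1724]
eef_rot: [[-0.1, -0.995, 0.0], [-0.995, 0.1, 0.0], [-0.0, -0.0, -1.0]]
wrist_force: [1.2, 0.7, -1.4]
width: 0.3
grip_force: 59.2
clock: 13.1
ee_pos: [0.5254, -0.2199, 0.0672]
eef_rot: [[-0.087, -0.996, -0.001], [-0.996, 0.087, -0.0], [0.0, 0.001, -1.0]]
wrist_force: [-0.2, 0.4, -0.9]
width: 0.298
grip_force: 59.2
```

```bash
python3 -m crank '[0,0,-4,0,0,0,0,0,0,-8,0,0,0,0,0,0,-12,0,0,0,0,0,0,-12,0,0,0,0]'; python3 -m crank '[0,0,-2,0,0,0,0,0,0,-4,0,0,0,0,0,0,-6,0,0,0,0,0,0,-8,0,0,0,0,0,0,-8,0,0,0,0]'
```

```text
clock: 13.6
ee_pos: [0.5267, -0.22, 0.0558]
eef_rot: [[-0.087, -0.996, 0.002], [-0.996, 0.087, -0.0], [0.0, -0.002, -1.0]]
wrist_force: [3.6, -0.4, -0.1]
width: 0.296
grip_force: 59.5
clock: 14.22
ee_pos: [0.5251, -0.2199, 0.0477]
eef_rot: [[-0.087, -0.996, -0.0], [-0.996, 0.087, -0.0], [0.0, 0.0, -1.0]]
wrist_force: [1.5, 0.6, 6.8]
width: 0.299
grip_force: 61.7
```

```bash
python3 -m crank '[0,0,-1,0,0,0,0,0,0,-3,0,0,0,0,0,0,-3,0,0,0,0]'; python3 -m crank '[0,0,3,0,0,0,0,0,0,3,0,0,0,1,0,0,3,0,0,0,1,0,0,3,0,0,0,1,0,0,3,0,0,0,1,0,0,50,0,0,0,1,0,0,100,0,0,0,1,0,0,140,0,0,0,1]'; python3 -m crank '[-15,58,0,0,0,-0.16,1,-30,116,0,0,0,-0.3,1,-46,174,0,0,0,-0.45,1,-62,232,0,0,0,-0.6,1,-78,290,0,0,0,-0.8,1,-92,345,0,0,0,-0.96,1,-101,382,0,0,0,-0.96,1,-101,382,-30,0,0,-0.96,1]'; python3 - <<'E'
from h import *
im,de=ctrl.get_image("scene"); a=im[130:260,270:430,::-1]; cv2.imwrite("pics/s3c.png",cv2.resize(a,None,fx=4,fy=4,interpolation=2))
E
```

```text
clock: 14.6
ee_pos: [0.5254, -0.2201, 0.0476]
eef_rot: [[-0.086, -0.996, 0.001], [-0.996, 0.086, -0.001], [0.001, -0.001, -1.0]]
wrist_force: [-7.3, 5.4, 33.4]
width: 0.298
grip_force: 64.9
clock: 15.6
ee_pos: [0.5255, -0.22, 0.1863]
eef_rot: [[-0.087, -0.996, 0.001], [-0.996, 0.087, -0.0], [0.0, -0.001, -1.0]]
wrist_force: [0.4, -0.6, 0.3]
width: 1.002
grip_force: 0.0
clock: 16.6
ee_pos: [0.4252, 0.1656, 0.1558]
eef_rot: [[-0.167, -0.986, 0.004], [-0.986, 0.167, 0.003], [-0.004, -0.003, -1.0]]
wrist_force: [-0.2, 0.5, -0.2]
width: 1.004
grip_force: 0.0
```

View pics/s3c.png

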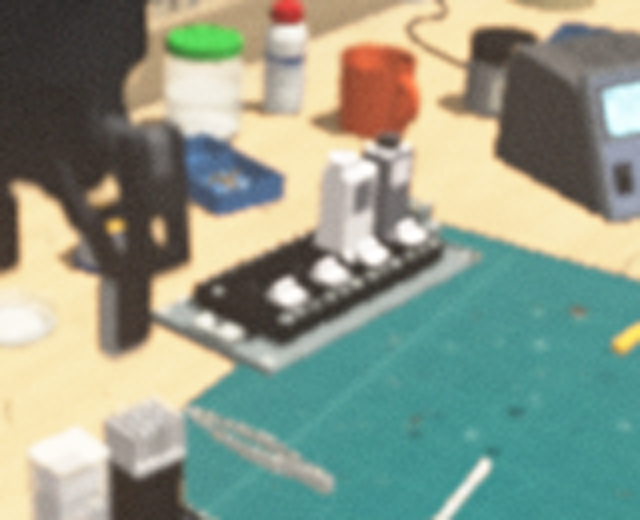

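The lever relay stands upright at (345, 205), next to the dial relay. Next is the clear one.

```bash
python3 -m crank '[0,0,-45,0,0,0,1,0,0,-90,0,0,0,0.8,0,0,-107,0,0,0,0.6,0,0,-107,0,0,0,0.45,0,0,-107,0,0,0,0,0,0,-107,0,0,0,0,0,0,-107,0,0,0,0,0,0,-107,0,0,0,0]' 60;  python3 -m crank '[0,0,0,0,0,0,0,0,0,0,0,0,0,0]' 60
```

```text
clock: 17.65
ee_pos: [0.4247, 0.1624, 0.048]
eef_rot: [[-0.17, -0.985, 0.001], [-0.985, 0.17, 0.001], [-0.001, -0.001, -1.0]]
wrist_force: [-1.8, 0.5, 6.2]
width: 0.299
grip_force: 59.3
clock: 17.9
ee_pos: [0.4247, 0.1624, 0.048]
eef_rot: [[-0.17, -0.985, 0.001], [-0.985, 0.17, 0.001], [-0.001, -0.001, -1.0]]
wrist_force: [-2.0, -0.3, 6.1]
width: 0.298
grip_force: 59.5
```

```bash
python3 -m crank '[0,0,15,0,0,0,0,0,0,40,0,0,0,0,0,0,85,0,0,0,0,0,0,125,0,0,0,0,18,-57,125,0,0,0.2,0,36,-114,125,0,0,0.4,0,54,-171,125,0,0,0.6,0,70,-226,125,0,0,0.8,0]' && python3 -m crank '[18,-57,0,0,0,0.16,0,34.5,-112.5,0,0,0,0.16,0,34.5,-112.5,-20,0,0,0.16,0,34.5,-112.5,-60,0,0,0.16,0,34.5,-112.5,-90,0,0,0.16,0,34.5,-112.5,-105,0,0,0.16,0,34.5,-112.5,-105,0,0,0.16,0]' && python3 -m crank '[0,0,-4,0,0,0,0,0,0,-8,0,0,0,0,0,0,-12,0,0,0,0,0,0,-12,0,0,0,0]'
```

```text
clock: 18.9
ee_pos: [0.4947, -0.0657, 0.1725]
eef_rot: [[-0.101, -0.995, 0.001], [-0.995, 0.101, 0.0], [-0.0, -0.001, -1.0]]
wrist_force: [0.7, -0.1, -0.1]
width: 0.295
grip_force: 59.2
clock: 19.77
ee_pos: [0.5284, -0.1763, 0.0666]
eef_rot: [[-0.087, -0.996, -0.002], [-0.996, 0.087, -0.0], [0.0, 0.002, -1.0]]
wrist_force: [0.3, 0.3, -0.8]
width: 0.297
grip_force: 59.2
clock: 20.27
ee_pos: [0.5304, -0.1764, 0.0559]
eef_rot: [[-0.087, -0.996, 0.003], [-0.996, 0.087, -0.0], [-0.0, -0.003, -1.0]]
wrist_force: [4.4, 0.4, 0.9]
width: 0.295
grip_force: 59.4
```

```bash
python3 -m crank '[0,0,-2,0,0,0,0,0,0,-4,0,0,0,0,0,0,-6,0,0,0,0,0,0,-8,0,0,0,0,0,0,-8,0,0,0,0]'
```

```text
clock: 20.9
ee_pos: [0.5287, -0.1764, 0.048]
eef_rot: [[-0.087, -0.996, -0.0], [-0.996, 0.087, -0.0], [0.0, 0.0, -1.0]]
wrist_force: [0.4, 0.9, 10.4]
width: 0.296
grip_force: 62.0
```

```bash
python3 -m crank '[0,0,-1,0,0,0,0,0,0,-3,0,0,0,0,0,0,-3,0,0,0,0]'; python3 -m crank '[0,0,3,0,0,0,0,0,0,3,0,0,0,1,0,0,3,0,0,0,1,0,0,3,0,0,0,1,0,0,3,0,0,0,1,0,0,50,0,0,0,1,0,0,100,0,0,0,1,0,0,140,0,0,0,1]'; python3 -m crank '[-20,53,0,0,0,-0.2,1,-40,106,0,0,0,-0.4,1,-60,159,0,0,0,-0.6,1,-80,212,0,0,0,-0.8,1,-100,264,0,0,0,-0.96,1,-111.5,295.5,0,0,0,-0.96,1,-111.5,295.5,-30,0,0,-0.96,1,-111.5,295.5,-60,0,0,-0.96,1]'
```

```text
clock: 21.28
ee_pos: [0.5289, -0.1766, 0.0479]
eef_rot: [[-0.086, -0.996, 0.001], [-0.996, 0.086, -0.001], [0.001, -0.001, -1.0]]
wrist_force: [-9.5, 5.9, 37.8]
width: 0.294
grip_force: 65.6
clock: 22.28
ee_pos: [0.529, -0.1764, 0.1862]
eef_rot: [[-0.087, -0.996, 0.001], [-0.996, 0.087, -0.0], [0.0, -0.001, -1.0]]
wrist_force: [0.4, 0.1, -0.1]
width: 0.998
grip_force: 0.0
clock: 23.28
ee_pos: [0.4172, 0.1199, 0.1239]
eef_rot: [[-0.169, -0.986, 0.001], [-0.986, 0.169, 0.001], [-0.001, -0.001, -1.0]]
wrist_force: [0.7, 0.4, 0.3]
width: 1.001
grip_force: 0.0
```

```bash
python3 -m crank '[0,0,-30,0,0,0,1,0,0,-65,0,0,0,0.8,0,0,-77,0,0,0,0.6,0,0,-77,0,0,0,0.45,0,0,-77,0,0,0,0,0,0,-77,0,0,0,0,0,0,-77,0,0,0,0,0,0,-77,0,0,0,0]' 60;  python3 -m crank '[0,0,0,0,0,0,0,0,0,0,0,0,0,0]' 60
```

```text
clock: 24.28
ee_pos: [0.4179, 0.1195, 0.0482]
eef_rot: [[-0.17, -0.985, 0.001], [-0.985, 0.17, 0.001], [-0.001, -0.001, -1.0]]
wrist_force: [-1.5, -0.2, 6.9]
width: 0.294
grip_force: 59.7
clock: 24.52
ee_pos: [0.4179, 0.1196, 0.0482]
eef_rot: [[-0.17, -0.985, 0.001], [-0.985, 0.17, 0.001], [-0.001, -0.001, -1.0]]
wrist_force: [-3.1, 0.2, 8.1]
width: 0.299
grip_force: 59.7
```

```bash
python3 -m crank '[0,0,15,0,0,0,0,0,0,40,0,0,0,0,0,0,85,0,0,0,0,0,0,125,0,0,0,0,24,-52,125,0,0,0.2,0,48,-104,125,0,0,0.4,0,72,-156,125,0,0,0.6,0,96,-208,125,0,0,0.8,0]' && python3 -m crank '[19.5,-43.5,0,0,0,0.16,0,19.5,-43.5,0,0,0,0.16,0,19.5,-43.5,-20,0,0,0.16,0,19.5,-43.5,-60,0,0,0.16,0,19.5,-43.5,-90,0,0,0.16,0,19.5,-43.5,-105,0,0,0.16,0,19.5,-43.5,-105,0,0,0.16,0]' && python3 -m crank '[0,0,-4,0,0,0,0,0,0,-8,0,0,0,0,0,0,-12,0,0,0,0,0,0,-12,0,0,0,0]'
```

```text
clock: 25.52
ee_pos: [0.5141, -0.0906, 0.1728]
eef_rot: [[-0.101, -0.995, 0.001], [-0.995, 0.101, 0.0], [-0.0, -0.001, -1.0]]
wrist_force: [1.3, 1.2, -0.4]
width: 0.296
grip_force: 59.1
clock: 26.4
ee_pos: [0.5324, -0.132, 0.0669]
eef_rot: [[-0.087, -0.996, -0.002], [-0.996, 0.087, -0.0], [0.0, 0.001, -1.0]]
wrist_force: [-0.7, -1.1, -0.4]
width: 0.297
grip_force: 59.1
clock: 26.9
ee_pos: [0.5342, -0.1323, 0.0557]
eef_rot: [[-0.087, -0.996, 0.002], [-0.996, 0.087, 0.0], [-0.0, -0.002, -1.0]]
wrist_force: [3.7, 0.1, -0.6]
width: 0.299
grip_force: 59.1
```

```bash
python3 -m crank '[0,0,-2,0,0,0,0,0,0,-4,0,0,0,0,0,0,-6,0,0,0,0,0,0,-8,0,0,0,0,0,0,-8,0,0,0,0]'
```

```text
clock: 27.52
ee_pos: [0.5327, -0.1322, 0.0482]
eef_rot: [[-0.087, -0.996, -0.0], [-0.996, 0.087, -0.0], [0.0, 0.0, -1.0]]
wrist_force: [-1.0, 2.8, 12.1]
width: 0.297
grip_force: 62.3
```

Now I press it home, release, back away to the left, and then inspect all four relays.

```bash
python3 -m crank '[0,0,-1,0,0,0,0,0,0,-3,0,0,0,0,0,0,-3,0,0,0,0]'; python3 -m crank '[0,0,3,0,0,0,0,0,0,3,0,0,0,1,0,0,3,0,0,0,1,0,0,3,0,0,0,1,0,0,3,0,0,0,1,0,0,50,0,0,0,1,0,0,100,0,0,0,1,0,0,140,0,0,0,1]'; python3 -m crank '[-20,53,0,0,0,0,1,-40,106,0,0,0,0,1,-60,159,0,0,0,0,1,-80,212,0,0,0,0,1,-100,270,0,0,0,0,1,-110,320,0,0,0,0,1,-120,375,0,0,0,0,1,-120,375,0,0,0,0,1]'; python3 - <<'E'
from h import *
o=[]
for n,(r0,r1,c0,c1) in(("scene",(150,240,300,410)),("top",(165,230,335,440))):
    im,de=ctrl.get_image(n); W=cloud(n,de); a=im[r0:r1,c0:c1,::-1]
    cv2.imwrite(f"pics/{n}9c.png",cv2.resize(a,None,fx=6,fy=6,interpolation=2))
    print(n)
    for q in["relay_timer_mid","relay_lever_mid","relay_clear_mid","relay_finned_mid"]:
        for r in ctrl.outline_of(n,q)[:1]:
            m=r["region"]&(de>0); p=W[m]; t=p[p[:,2]>.08]
            print(q,round(r["score"],2),t[:,:2].mean(0).round(4),np.percentile(p[:,2],[80,90,97]).round(4))
    th=np.radians(-5); R=np.array([[np.cos(th),-np.sin(th)],[np.sin(th),np.cos(th)]]); L=(W[...,:2]-[.5272,-.1982])@R
    for y in(-.066,-.022,.022,.066):
        m=(abs(L[...,0])<.011)&(abs(L[...,1]-y)<.012)&(W[...,2]>.085); p=W[m]; print(y,len(p),np.median(p[:,2]).round(4))
E
```

```text
clock: 27.9
ee_pos: [0.5329, -0.1323, 0.0481]
eef_rot: [[-0.086, -0.996, 0.001], [-0.996, 0.086, -0.001], [0.001, -0.001, -1.0]]
wrist_force: [-10.1, 7.4, 42.6]
width: 0.3
grip_force: 66.0
clock: 28.9
ee_pos: [0.5329, -0.1325, 0.1862]
eef_rot: [[-0.087, -0.996, 0.001], [-0.996, 0.087, -0.0], [0.0, -0.001, -1.0]]
wrist_force: [0.6, 0.8, -0.9]
width: 1.005
grip_force: 0.0
clock: 29.9
ee_pos: [0.4123, 0.2457, 0.1842]
eef_rot: [[-0.083, -0.997, 0.0], [-0.997, 0.083, 0.0], [-0.0, -0.0, -1.0]]
wrist_force: [0.2, -0.4, -0.1]
width: 1.001
grip_force: 0.0
scene
relay_timer_mid 0.81 [ 0.5201 -0.2569] [0.0895 0.0923 0.0987]
relay_lever_mid 0.47 [ 0.5219 -0.2128] [0.0878 0.093  0.098 ]
relay_clear_mid 0.75 [ 0.5265 -0.1683] [0.0944 0.0982 0.099 ]
relay_finned_mid 0.92 [ 0.5322 -0.1273] [0.0911 0.0968 0.0984]
-0.066 48 0.0924
-0.022 32 0.0915
0.022 51 0.0979
0.066 52 0.0966
top
relay_timer_mid 0.52 [ 0.5207 -0.2633] [0.0954 0.0993 0.102 ]
relay_lever_mid 0.56 [ 0.5254 -0.2196] [0.0934 0.0988 0.1012]
relay_clear_mid 0.62 [ 0.5271 -0.1738] [0.0997 0.1008 0.1026]
relay_finned_mid 0.46 [ 0.532  -0.1314] [0.0959 0.0992 0.101 ]
-0.066 80 0.096
-0.022 74 0.0949
0.022 80 0.0993
0.066 49 0.0984
```

View pics/scene9c.png

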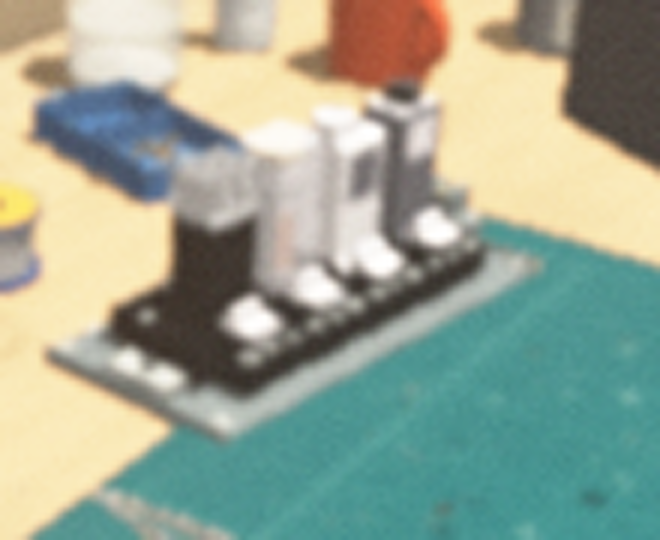

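View pics/top9c.png

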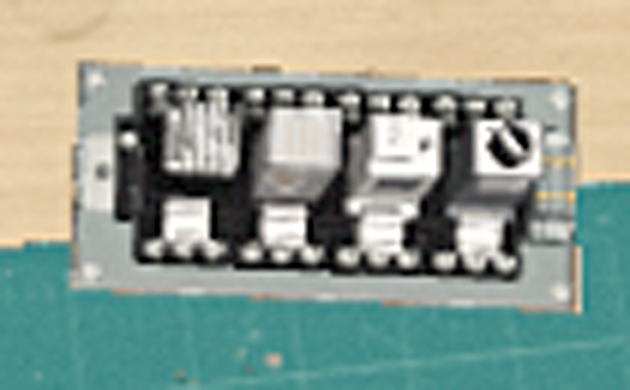

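All four relays stand upright in the panel sockets. From the terminal block (right in the top view) the order is dial (510, 150), lever (405, 150), clear (295, 145), finned (200, 140). Each top is at the seated height of about 98 mm and the white catches sit over the feet.

```bash
python3 -c "
from workcell import ctrl
print(ctrl.job_done())"
```

```text
the job is handed in; nothing more can be done
None
```

All four relays are in the panel, pressed down to a hard stop behind their catches and released, in the order dial, lever, clear, finned from the terminal block; the job is handed in.

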